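# Seat the inspection lens in its three-groove mount and lock it

### The job

Pick up the black inspection lens and stand it on the steel ring of the blue mount; pressing only lightly, turn it until all three of its ball feet drop into the ring's three grooves, so that it sits fully home and cannot rock. Then swing the brass keeper by its red pin right round over the lens flange to its stop, let go, and leave the two loose chokes at the front, the side cutters and the marker where they are.

Things in the scene. Friction and masses are not known exactly. Their poses are not given: they have to be found in the camera images.
- lens: inspection lens in a black round cell, 0.27 kg, upright on the bench. Origin: centre of its underside, level with the bottoms of its feet; z up along its axis. Flange 66 mm across from z = 7 to 13 mm, neck above it. Three steel ball feet 10 mm across under the flange, 28 mm from the axis, at 0, 120 and 240 degrees from its x axis, each marked by a yellow dot on the flange
- lens_neck (a point): on the lens axis, 49 mm above its underside: where to hold it. The knurled neck is 36 mm across and runs from z = 13 to 58 mm, glass on top. Keep the fingertips above z = 28 mm of the lens so that they clear the keeper's post when it is in the mount
- foot0 (a point): lowest point of the lens's ball foot on its x axis. The three feet are alike: any foot may go in any groove
- foot1 (a point): lowest point of the ball foot at +120 degrees about z from the first
- foot2 (a point): lowest point of the ball foot at +240 degrees about z from the first
- mount: three-point lens mount fixed to the bench: blue base plate 140 x 116 x 12 mm carrying a steel ring. Origin: on the bench under the ring's centre, z up; the keeper's post stands on the mount's -x side. With its feet riding on the ring's flat the lens origin is at z = 24 mm of the mount; with the feet in the grooves it is 3.7 mm lower, at 20.3 mm, and the grooves centre it
- ring_top (a point): centre of the ring at its flat top, z = 24 mm. Ring 72 mm across, bore 40 mm, slippery, with three radial V grooves 120 degrees apart, 10 mm wide at the top, sides 60 degrees steep. It is locked at an angle that differs each time and is NOT measured (these axes do not show it): one groove lies within 0.70 rad either way of the mount's x axis. Feet begin to drop about 0.18 rad from the grooves
- keeper (a joint): flat brass swing arm on the mount's post, rad: 0 = locked, blade over the lens flange, at a stop; grows anticlockwise seen from above as it opens; at the start 1.15 to 1.45. It stays where left; about 0.6 N at the pin moves it. Its underside is at z = 35 mm, 1.6 mm above the flange of a seated lens; it cannot pass over a lens that is not home
- keeper_hinge (a point): the keeper's pivot, 48 mm from the ring's centre on the mount's -x side; the post and its screw reach z = 45 mm
- keeper_pin (a point): on the keeper's upright red pin (10 mm across, z = 40 to 68 mm), 60 mm above the bench; 52 mm from the pivot, on the side away from the blade. At 0 the pin points straight away from the ring, along the mount's -x; take it from above
- toroid_11: wound toroid choke, 36 mm across, 26 mm high, loose bystander; origin at its underside
- toroid_12: wound toroid choke, 36 mm across, 28 mm high, loose bystander; origin at its underside
- side_cutters: red-handled side cutters, 164 x 51 x 11 mm, loose bystander lying on the bench
- marker: red and black felt marker, 120 mm long, loose bystander lying on the bench
Not all that is in view belongs to the job. Of the things that look like the lens, take the one that is farthest to the robot's left at the start.

How it is judged:
By the outcome, as a careful person would: the job done as asked, in the order asked, and still so for the second after the job is handed in, with the robot touching nothing.
It also fails if it takes over 72 s, if anything falls off the work surface, if the arm or the gripper's body presses on something with over 40 N, if the wrist force passes 120 N, or if a joint passes its speed limit or range.

### The arm

A 6-joint arm with a two-finger parallel gripper is mounted at the origin on a cart in front of the work surface, level with it; the furniture and walls round the work are solid. World frame = base frame: x ahead of the robot, y to its left, z up, the work surface at z = 0. Lengths are in m, angles in rad, forces in N, time in s.
With the tool pointing down it reaches from about 0.35 to 0.975 m from the base axis. Payload 7.1 kg.
Tool frame: the origin (TCP) lies between the finger pads; the fingertips stand 8 mm ahead of it and the grasp point (between the pads) lies 11 mm behind it; z points along the fingers, y is the direction in which the jaws open and shut (so a half turn about z gives the same grasp; the last joint's range is limited). The gripper opens to 88 mm and grips with 3 to 60 N. Pads are 20 mm wide; open, the fingers measure 115 mm over their backs; the gripper's body (75 mm by 178 mm) begins 61 mm behind the grasp point.
Start: joints at [-1.236, 0.423, 1.63, -0, 1.089, -0.019], TCP at [0.217, -0.586, 0.231] pointing down, gripper open.
Joint ranges: [-3, 3], [-0.9, 2.11], [0.09, 2.58], [-1.31, 4.45], [0.11, 2.69], [-2.54, 2.54]. Speed limits (rad/s): [2.39, 2.39, 3.01, 3.14, 3.14, 3.14].

### API

Orientations are given as a rotation vector (axis times angle).
In Python, from rig import ctrl gives the robot as it stands. The module is installed in compiled form; this text tells all that it offers.
- The arm moves only by the tool drive_tool, never from a script. Its argument "deltas" is a list that holds one entry, the list of rows, each a list of 5 numbers: the opening, from -1 (shut) to 1 (fully open), then the shift along the world's x, y, z in mm, then the turn about the world's z in degrees. A call has 1 to 20 rows; each row is the pose to reach, as a shift and turn from the pose commanded when the call began; what a row does not reach only later rows make up. A row lasts 1/8 s, in which the tool goes at most 62.5 mm and 10.7 degrees, less where a joint would pass 70% of its speed; a pose out of reach is approached as far as the arm can. A call with a gripper value outside its range is refused whole. The fingers move at their own pace and stop on an object; "squeeze" is the grip in N (left out, the last holds). Time passes only in rows, so rows that repeat a pose let the fingers close. It gives the time, the measured TCP pose, the force and the opening at its end, in the units of the state.
- ctrl.state(): the state, without advancing time (a new reading comes with each control period).
- ctrl.capture(name): name is "side" or "top" or "wrist"; returns a dict with "frame" (480x640x3 uint8, red, green, blue), "intrinsics" (3x3 intrinsics, pixels), "dist" ([k1, k2, p1, p2, k3] as OpenCV has them; the pictures are not rectified), "T" (4x4, takes a point from camera to world coordinates); the wrist camera has in their place "mount" (4x4, takes a point from camera to tool coordinates, whose origin is the TCP and whose axes are the flange's). Camera axes: x right, y down, z forward; pixel columns grow to the right and rows downward; lengths in m; the calibration is good to about 2 mm. A picture is of the moment at which its call begins: read the wrist's pose just before it. There is no depth.
- ctrl.sign_off(): hands the job in, once; it reports no verdict.
Trained networks look in the newest picture that a camera, given by its name, has taken for a name from the list of things; names that differ only in an ending like _2 or _b are one class to them, and where a whole thing is asked for, a point or a joint stands for the part that bears it (a point fixed in the world has none). Each returns a list of dicts, best first, with "confidence" (0 to 1); they miss things now and then, are a little off and sometimes report something else, mostly with a low value. They report only what shows in the picture. A call takes as long as a camera call. They do not tell look-alikes from the thing itself.
- ctrl.recognise(thing, camera): "bbox" ([left, top, right, bottom] in pixels, round what is visible of it).
- ctrl.masks_of(thing, camera): "mask" (480x640 bool, what is visible of it) and "bbox" ([left, top, right, bottom] in pixels, round what is visible of it).
The state is a dict: "time_s": time; "joint_pos": joint angles; "joint_vel": joint speeds; "effort": joint torques, N m; "ee_pos": TCP position; "ee_rot": TCP orientation; "contact_force": force on the tool from outside, world axes, zero at the start; "moment": the same for the moment, N m; "width": finger opening in m.
Only numpy, scipy, OpenCV 4.12 (cv2) and the standard library are available. Lean on these libraries where they do the work, as an engineer would, in place of code of your own. Each camera call takes 0.05 s, during which the arm holds its last target.

## Working session

There is one attempt and no reset: what is moved stays moved. The work goes in short steps, Python scripts to look and compute and a tool call to move; the robot and the scene stay as the last step left them, time stands still between calls to the robot, and variables do not carry over. Pictures are saved under pics/ and viewed, and the job is handed in when it is done.

Besides the shell and the picture viewer there is one more tool, called after "Request:" as a command line: name --argument value ..., lists and objects as JSON in quotes. drive_tool: Moves the arm, as the interface text tells. Its arguments: {"type":"object","properties":{"deltas":{"type":"array"},"squeeze":{"type":"number"}},"required":["deltas"]}

```bash
mkdir -p pics; ls
cat > h.py <<'E'
import numpy as np, cv2
from rig import ctrl
from scipy.spatial.transform import Rotation as R
def save(im,name,scale=None,crop=None):
    if crop is not None:
        l,t,r,b=crop; im=im[t:b,l:r]
    if scale: im=cv2.resize(im,None,fx=scale,fy=scale,interpolation=cv2.INTER_CUBIC)
    cv2.imwrite('pics/'+name,cv2.cvtColor(im,cv2.COLOR_RGB2BGR))
def camT(c,st=None):
    if 'T' in c: return np.array(c['T'])
    T=np.eye(4); T[:3,:3]=R.from_rotvec(st['ee_rot']).as_matrix(); T[:3,3]=st['ee_pos']
    return T@np.array(c['mount'])
def ray(c,uv,T):
    p=cv2.undistortPoints(np.array(uv,float).reshape(-1,1,2),np.array(c['intrinsics']),np.array(c['dist'])).reshape(-1,2)
    d=np.c_[p,np.ones(len(p))]@T[:3,:3].T
    return T[:3,3],d
def on_z(c,uv,z,T):
    o,d=ray(c,uv,T); return o+d*((z-o[2])/d[:,2])[:,None]
def proj(c,P,T):
    Ti=np.linalg.inv(T); rv=cv2.Rodrigues(Ti[:3,:3])[0]
    return cv2.projectPoints(np.array(P,float).reshape(-1,1,3),rv,Ti[:3,3],np.array(c['intrinsics']),np.array(c['dist']))[0].reshape(-1,2)
E
python3 - <<'E'
from h import *
import pickle
s=ctrl.state(); print({k:np.round(v,4).tolist() for k,v in s.items()})
for n in ('side','top','wrist'):
    c=ctrl.capture(n); save(c['frame'],n+'0.png')
    pickle.dump((c,ctrl.state()),open(n+'0.pkl','wb'))
    print(n, np.round(camT(c,s),3).tolist(), np.round(c['intrinsics'],1).tolist(), np.round(c['dist'],3))
    for t in ('lens','mount','keeper','keeper_pin','toroid_11','side_cutters','marker'):
        for r in ctrl.recognise(t,n): print(n,t,round(r['confidence'],2),np.round(r['bbox']).tolist())
E
```

```text
pics
{'time_s': 0.0, 'joint_pos': [-1.236, 0.4238, 1.6307, -0.0001, 1.0886, -0.019], 'joint_vel': [-0.0007, 0.0009, 0.0001, 0.0005, 0.0001, 0.0008], 'effort': [0.0005, -54.4622, -27.3669, 0.0642, 0.0228, -0.0001], 'ee_pos': [0.2164, -0.5858, 0.2299], 'ee_rot': [-3.091, -0.5526, 0.0005], 'contact_force': [-0.3717, -0.1188, 0.6988], 'moment': [-0.0029, 0.0193, -0.0222], 'width': 0.0876}
side [[-0.956, -0.15, 0.253, 0.319], [-0.294, 0.531, -0.795, 0.536], [-0.015, -0.834, -0.551, 0.559], [0.0, 0.0, 0.0, 1.0]] [[514.7, 0.0, 322.0], [0.0, 514.7, 241.0], [0.0, 0.0, 1.0]] [-0.03  0.    0.    0.    0.  ]
side lens 0.72 [307.0, 321.0, 351.0, 368.0]
side lens 0.56 [411.0, 209.0, 447.0, 246.0]
side mount 0.64 [316.0, 194.0, 396.0, 242.0]
side keeper 0.62 [361.0, 194.0, 396.0, 215.0]
side keeper_pin 0.47 [357.0, 190.0, 398.0, 218.0]
side toroid_11 0.66 [369.0, 284.0, 389.0, 303.0]
side toroid_11 0.51 [390.0, 276.0, 410.0, 300.0]
side side_cutters 0.91 [202.0, 295.0, 290.0, 342.0]
side marker 0.67 [269.0, 199.0, 318.0, 208.0]
side marker 0.36 [315.0, 192.0, 400.0, 245.0]
top [[0.026, -0.99, 0.138, 0.39], [-0.999, -0.022, 0.03, -0.176], [-0.027, -0.139, -0.99, 1.086], [0.0, 0.0, 0.0, 1.0]] [[473.6, 0.0, 318.4], [0.0, 473.6, 243.3], [0.0, 0.0, 1.0]] [0.038 0.    0.    0.    0.   ]
top lens 0.94 [390.0, 304.0, 416.0, 337.0]
top lens 0.72 [232.0, 258.0, 259.0, 288.0]
top mount 0.92 [381.0, 212.0, 456.0, 289.0]
top keeper 0.52 [404.0, 257.0, 431.0, 284.0]
top keeper_pin 0.48 [401.0, 254.0, 428.0, 283.0]
top toroid_11 0.71 [314.0, 298.0, 331.0, 309.0]
top side_cutters 0.58 [252.0, 180.0, 282.0, 239.0]
top marker 0.63 [381.0, 211.0, 457.0, 288.0]
top marker 0.5 [421.0, 157.0, 432.0, 213.0]
wrist [[0.346, -0.901, -0.262, 0.289], [-0.938, -0.333, -0.095, -0.559], [-0.001, 0.278, -0.96, 0.384], [0.0, 0.0, 0.0, 1.0]] [[387.8, 0.0, 323.8], [0.0, 387.8, 231.7], [0.0, 0.0, 1.0]] [-0.058  0.     0.     0.     0.   ]
```

View pics/side0.png

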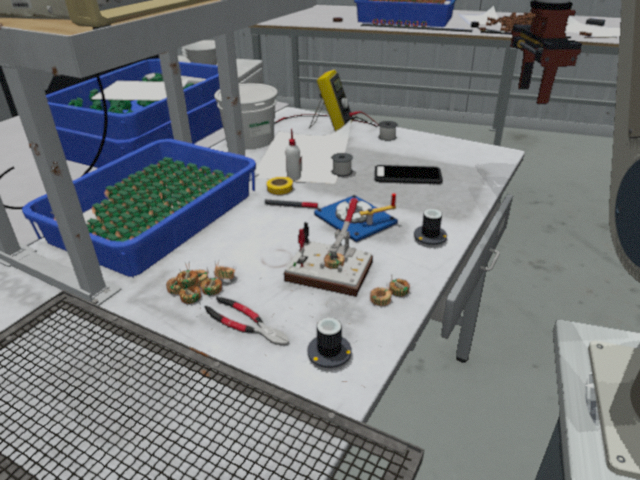

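View pics/top0.png

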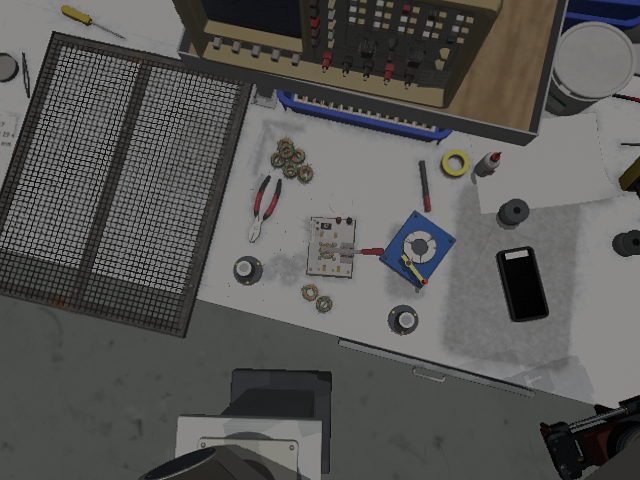

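View pics/wrist0.png

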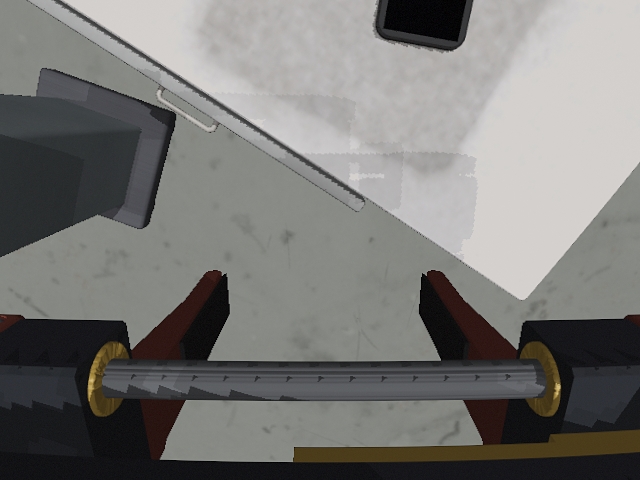

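Run:
```python
from h import *
import pickle
ct,_=pickle.load(open('top0.pkl','rb')); cs,_=pickle.load(open('side0.pkl','rb'))
Tt,Ts=camT(ct),camT(cs)
for nm,bt,bs in (('A left',[232,258,259,288],[307,321,351,368]),('B right',[390,304,416,337],[411,209,447,246])):
    pass
print('A top pix', on_z(ct,[[245,268],[253,274],[248,270]],0.01,Tt).round(3).tolist())
print('B top pix', on_z(ct,[[403,320]],0.05,Tt).round(3).tolist())
print('A side', on_z(cs,[[329,350]],0.01,Ts).round(3).tolist(),'B side',on_z(cs,[[430,236]],0.01,Ts).round(3).tolist())
print('ring', on_z(ct,[[420,247]],0.024,Tt).round(3).tolist(), on_z(cs,[[352,211]],0.024,Ts).round(3).tolist())
print('pin', on_z(ct,[[424,282]],0.068,Tt).round(3).tolist(), on_z(cs,[[393,197]],0.068,Ts).round(3).tolist())
print('tor', on_z(ct,[[310,292],[324,304]],0.026,Tt).round(3).tolist())
print('cutters tip', on_z(ct,[[252,238]],0.005,Tt).round(3).tolist())
print('board', on_z(ct,[[330,246],[346,250],[380,252]],0.04,Tt).round(3).tolist())
a=cv2.resize(ct['frame'][225:345,190:470],None,fx=2.8,fy=2.8,interpolation=cv2.INTER_CUBIC)
b=cv2.resize(cs['frame'][180:380,290:460],None,fx=3,fy=3,interpolation=cv2.INTER_CUBIC)
save(a,'cropt.png'); save(b,'crops.png')
```

```text
A top pix [[0.48, 0.023, 0.01], [0.466, 0.005, 0.01], [0.475, 0.016, 0.01]]
B top pix [[0.373, -0.33, 0.05]]
A side [[0.476, 0.018, 0.01]] B side [[0.373, -0.33, 0.01]]
ring [[0.535, -0.372, 0.024]] [[0.538, -0.36, 0.024]]
pin [[0.454, -0.372, 0.068]] [[0.455, -0.361, 0.068]]
tor [[0.428, -0.127, 0.026], [0.403, -0.159, 0.026]]
cutters tip [[0.55, 0.011, 0.005]]
board [[0.531, -0.17, 0.04], [0.523, -0.206, 0.04], [0.52, -0.281, 0.04]]
```

View pics/cropt.png

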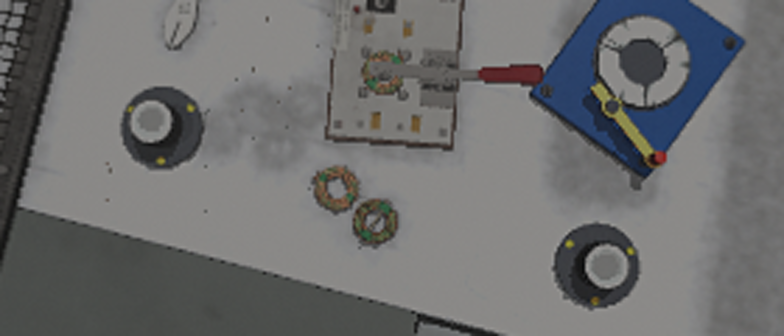

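View pics/crops.png

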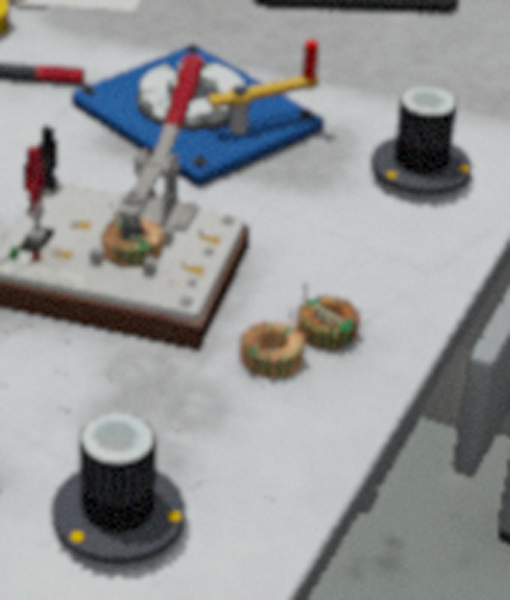

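```bash
cat >> h.py <<'E'
def tri(rays):
    A=np.zeros((3,3)); b=np.zeros(3)
    for o,d in rays:
        d=d/np.linalg.norm(d); M=np.eye(3)-np.outer(d,d); A+=M; b+=M@o
    p=np.linalg.solve(A,b); return p,[np.linalg.norm((np.eye(3)-np.outer(d/np.linalg.norm(d),d/np.linalg.norm(d)))@(p-o)) for o,d in rays]
E
python3 - <<'E'
from h import *
import pickle
ct,_=pickle.load(open('top0.pkl','rb')); cs,_=pickle.load(open('side0.pkl','rb'))
Tt,Ts=camT(ct),camT(cs)
for n,a,b in (('meshcorner',(185,333),(420,458)),('leverTip',(383,252),(352,200)),('pin top',(424,281.4),(393,195)),('A top',(244,268),(329,325)),('B top',(406,320),(432,213)),('meshcorner far',(250,87),(65,295)),('cl red',(338,219),(302,232))):
    o,d=ray(ct,[a],Tt); o2,d2=ray(cs,[b],Ts); p,e=tri([(o,d[0]),(o2,d2[0])]); print(n,p.round(3),np.round(e,3))
E
```

```text
meshcorner [0.327 0.153 0.003] [0.004 0.004]
leverTip [ 0.516 -0.281  0.094] [0.003 0.003]
pin top [ 0.456 -0.372  0.067] [0.001 0.001]
A top [0.476 0.017 0.058] [0. 0.]
B top [ 0.374 -0.335  0.059] [0.001 0.001]
meshcorner far [0.918 0.034 0.022] [0.008 0.008]
cl red [ 0.586 -0.186  0.071] [0. 0.]
```

Request:
drive_tool --deltas '[[[1, 55, 38, 0, 0], [1, 110, 76, -10, 0], [1, 165, 114, -20, 0], [1, 220, 152, -35, 0], [1, 275, 190, -45, 0], [1, 305, 213, -50, 0], [1, 305, 213, -50, 0], [1, 305, 213, -50, 0]]]' --squeeze 10

```text
time_s: 2.2
ee_pos: [0.5214, -0.3732, 0.1805]
ee_rot: [-3.092, -0.554, 0.001]
contact_force: [-2.0, -0.1, -0.3]
width: 0.088
```

Run:
```python
from h import *
import pickle
s=ctrl.state(); print({k:np.round(v,4).tolist() for k,v in s.items()})
c=ctrl.capture('wrist'); pickle.dump((c,s),open('w1.pkl','wb')); save(c['frame'],'w1.png')
for t in ('mount','keeper','keeper_pin'):
    for r in ctrl.recognise(t,'wrist'): print(t,round(r['confidence'],2),np.round(r['bbox']).tolist())
```

```text
{'time_s': 2.2, 'joint_pos': [-0.6396, 0.5035, 1.6278, -0.0004, 1.0107, 0.5766], 'joint_vel': [-0.0307, -0.0097, 0.0051, -0.0001, -0.0015, 0.0016], 'effort': [1.6301, -57.059, -25.9004, 0.1402, -0.0465, 0.0273], 'ee_pos': [0.5214, -0.3732, 0.1805], 'ee_rot': [-3.0921, -0.5544, 0.0009], 'contact_force': [-1.9558, -0.1419, -0.2788], 'moment': [-0.0629, 0.042, -0.0162], 'width': 0.088}
mount 0.56 [218.0, 95.0, 426.0, 311.0]
keeper_pin 0.85 [262.0, 212.0, 310.0, 311.0]
```

View pics/w1.png

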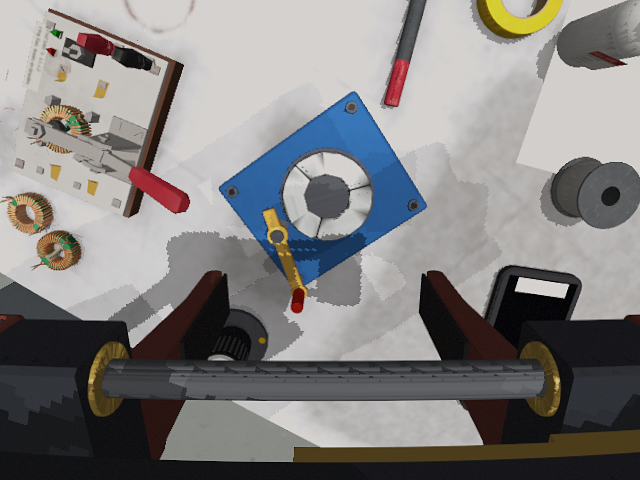

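Run:
```python
from h import *
import pickle
c,s=pickle.load(open('w1.pkl','rb'))
save(c['frame'],'w1c.png',scale=6,crop=(262,132,392,232))
```

```text
(no output)
```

View pics/w1c.png

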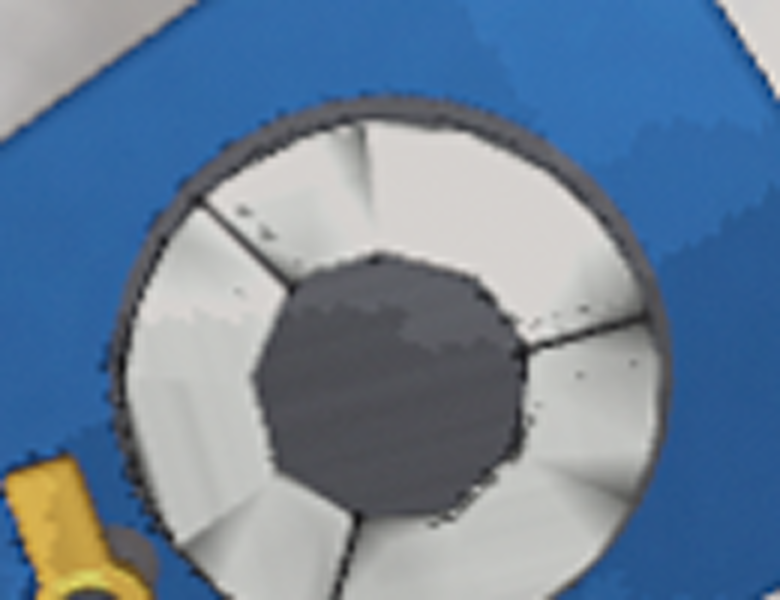

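```bash
cat > ringfit.py <<'E'
from h import *
import pickle
c,s=pickle.load(open('w1.pkl','rb')); T=camT(c,s)
f=6; off=np.array([262,132])
cp=lambda p: np.array(p,float)/f+off
# outer top edge points (white to grey)
edge=[(125,375),(160,270),(205,197),(280,148),(350,125),(440,127),(530,165),(600,230),(645,305),(662,375),(650,450),(625,505),(180,540),(135,460)]
P=on_z(c,cp(edge),0.024,T)[:,:2]
A=np.c_[2*P,np.ones(len(P))]; x=np.linalg.lstsq(A,(P**2).sum(1),rcond=None)[0]
print('circle',x[:2].round(4),'r',np.sqrt(x[2]+x[0]**2+x[1]**2).round(4))
lines=[((200,200),(295,290)),((650,320),(530,350)),((335,600),(355,515))]
for z in (0.0153,0.024):
    L=[]
    for a,b in lines:
        Q=on_z(c,cp([a,b]),z,T)[:,:2]; d=Q[0]-Q[1]; ang=np.degrees(np.arctan2(d[1],d[0])); L.append((Q,d/np.linalg.norm(d),ang))
    N=np.array([[-d[1],d[0]] for _,d,_ in L]); b=np.array([n@Q[0] for n,(Q,_,_) in zip(N,L)])
    ctr=np.linalg.lstsq(N,b,rcond=None)[0]
    print(z,'ctr',ctr.round(4),[round(a,1) for *_,a in L], 'about circle ctr', [round(np.degrees(np.arctan2(*( (Q.mean(0)-x[:2])[::-1]))),1) for Q,_,_ in L])
E
python3 ringfit.py
python3 - <<'E'
from h import *
import pickle
c,s=pickle.load(open('w1.pkl','rb')); T=camT(c,s)
ct,_=pickle.load(open('top0.pkl','rb'))
# plate bolts in wrist image, plate top z=12mm
print('bolts',on_z(c,[[351,107],[232,191],[414,205]],0.014,T).round(4).tolist())
print('plate corners',on_z(c,[[357,92],[219,188],[427,207]],0.012,T).round(4).tolist())
print('hinge',on_z(c,[[277.5,236.5]],0.045,T).round(4).tolist())
print('pin top',on_z(c,[[298,293]],0.068,T).round(4).tolist(),'pin base',on_z(c,[[297,307]],0.040,T).round(4).tolist())
print('hinge top cam',on_z(ct,[[408.6,262.5]],0.045,camT(ct)).round(4).tolist())
save(c['frame'],'w1k.png',scale=7,crop=(250,195,350,320))
E
```

```text
circle [ 0.5372 -0.3702] r 0.0359
0.0153 ctr [ 0.5369 -0.3699] [np.float64(66.5), np.float64(-55.4), np.float64(-172.7)] about circle ctr [np.float64(66.5), np.float64(-56.4), np.float64(-174.1)]
0.024 ctr [ 0.5384 -0.3693] [np.float64(66.5), np.float64(-55.4), np.float64(-172.7)] about circle ctr [np.float64(64.2), np.float64(-53.0), np.float64(-175.3)]
bolts [[0.6102, -0.3631, 0.014], [0.513, -0.2941, 0.014], [0.5549, -0.4419, 0.014]]
plate corners [[0.6225, -0.3635, 0.012], [0.5112, -0.2827, 0.012], [0.557, -0.4537, 0.012]]
hinge [[0.4987, -0.3429, 0.045]]
pin top [[0.4695, -0.3715, 0.068]] pin base [[0.444, -0.3776, 0.04]]
hinge top cam [[0.4975, -0.3429, 0.045]]
```

View pics/w1k.png

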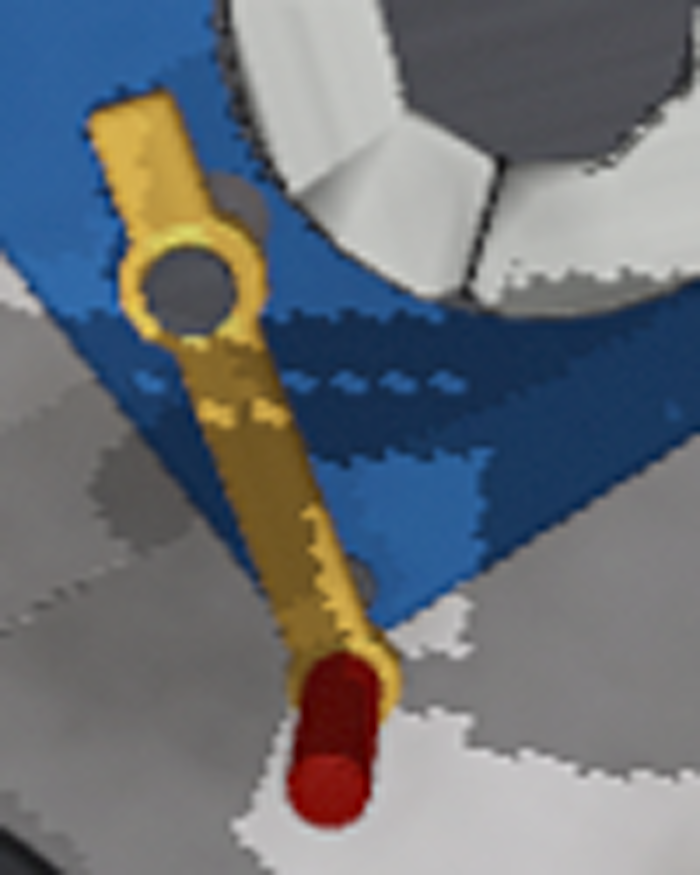

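Request:
drive_tool --deltas '[[[1, -8, 55, 10, 0], [1, -17, 110, 20, 0], [1, -25, 165, 20, 0], [1, -34, 220, 20, 0], [1, -42, 275, 20, 0], [1, -50, 330, 20, 0], [1, -59, 385, 20, 0], [1, -59, 385, 20, 0], [1, -59, 385, 20, 0]]]'

```text
time_s: 3.52
ee_pos: [0.4628, 0.011, 0.201]
ee_rot: [3.092, 0.552, 0.001]
contact_force: [0.1, -0.6, -0.5]
width: 0.088
```

Run:
```python
from h import *
import pickle
s=ctrl.state(); print({k:np.round(v,4).tolist() for k,v in s.items()})
c=ctrl.capture('wrist'); pickle.dump((c,s),open('w2.pkl','wb')); save(c['frame'],'w2.png')
for t in ('lens','foot0','toroid_11'):
    for r in ctrl.recognise(t,'wrist'): print(t,round(r['confidence'],2),np.round(r['bbox']).tolist())
```

```text
{'time_s': 3.525, 'joint_pos': [-0.0017, 0.2271, 2.0032, -0.0004, 0.9104, 1.2157], 'joint_vel': [-0.0225, 0.0051, -0.0057, 0.0002, -0.0017, 0.0016], 'effort': [1.1335, -38.4845, -23.1667, 0.0812, -0.0407, 0.0219], 'ee_pos': [0.4628, 0.011, 0.201], 'ee_rot': [3.0922, 0.5525, 0.0013], 'contact_force': [0.0849, -0.6197, -0.457], 'moment': [0.003, 0.0173, 0.03], 'width': 0.088}
lens 0.64 [283.0, 152.0, 358.0, 224.0]
foot0 0.81 [287.0, 156.0, 356.0, 232.0]
toroid_11 0.51 [439.0, 267.0, 458.0, 294.0]
```

View pics/w2.png

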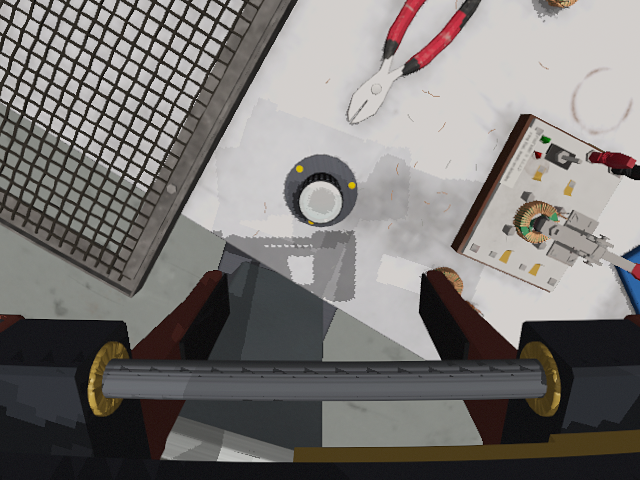

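Run:
```python
from h import *
import pickle
c,s=pickle.load(open('w2.pkl','rb')); T=camT(c,s)
im=c['frame'].astype(int)
m=(im[...,0]>150)&(im[...,1]>130)&(im[...,2]<90); 
sub=np.zeros_like(m); sub[145:235,275:365]=m[145:235,275:365]
n,l,st,ce=cv2.connectedComponentsWithStats(sub.astype(np.uint8))
print(st[1:].tolist(),ce[1:].round(1).tolist())
save(c['frame'],'w2c.png',scale=6,crop=(270,145,370,235))
```

```text
[[296, 165, 7, 7, 39], [348, 182, 7, 7, 38], [309, 221, 4, 3, 7]] [[299.0, 168.4], [351.3, 184.8], [310.3, 222.3]]
```

View pics/w2c.png

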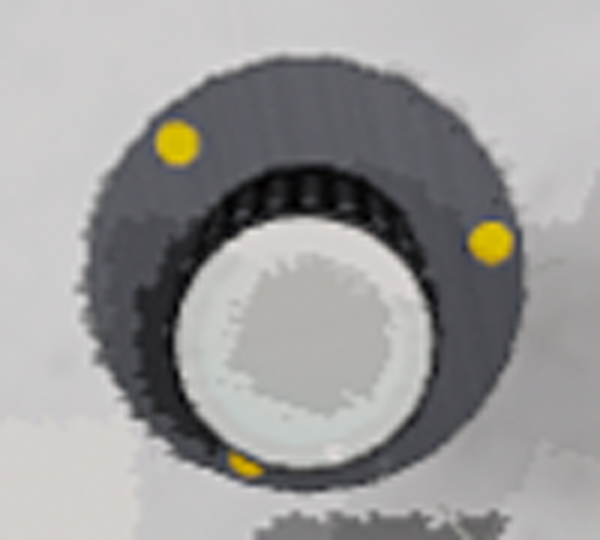

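Run:
```python
from h import *
import pickle
c,s=pickle.load(open('w2.pkl','rb')); T=camT(c,s)
D=on_z(c,[[299.1,168.5],[351.4,184.9]],0.013,T)[:,:2]; top=on_z(c,[[320.2,201.6]],0.058,T)[0,:2]
print('dots',D.round(4).tolist(),'sep',np.linalg.norm(D[0]-D[1]).round(4),'expected',round(0.028*3**.5,4),'top',top.round(4))
m=D.mean(0); d=D[1]-D[0]; n=np.array([-d[1],d[0]])/np.linalg.norm(d)
for sg in (1,-1): print('ctr',(m+sg*n*0.014).round(4))
# outer flange
e=[(88,280),(178,107),(300,60),(420,95),(505,190),(522,290),(480,400),(390,475),(300,490),(200,460)]
P=on_z(c,(np.array(e)+.5)/6-.5+[270,145],0.011,T)[:,:2]
A=np.c_[2*P,np.ones(len(P))]; x=np.linalg.lstsq(A,(P**2).sum(1),rcond=None)[0]; print('flange',x[:2].round(4),np.sqrt(x[2]+x[:2]@x[:2]).round(4))
ctr=(x[:2]+top)/2
print('foot angles',np.degrees(np.arctan2(*(D-ctr).T[::-1])).round(1),[np.degrees(np.arctan2(d[1],d[0]))])
```

```text
dots [[0.4889, 0.0437], [0.4913, -0.0046]] sep 0.0484 expected 0.0485 top [0.4764 0.019 ]
ctr [0.5041 0.0202]
ctr [0.4761 0.0189]
flange [0.476  0.0189] 0.0323
foot angles [ 62.8 -57.4] [np.float64(-87.21393611792509)]
```

Request:
drive_tool --deltas '[[[1, 13, 7, -40, 0], [1, 13, 7, -90, 0], [1, 13, 7, -135, 0], [1, 13, 7, -155, 0], [1, 13, 7, -163, 0], [1, 13, 7, -163, 0], [-1, 13, 7, -163, 0], [-1, 13, 7, -163, 0], [-1, 13, 7, -163, 0], [-1, 13, 7, -163, 0]]]' --squeeze 15

```text
time_s: 4.97
ee_pos: [0.4757, 0.0188, 0.038]
ee_rot: [3.092, 0.553, 0.001]
contact_force: [-0.2, -0.1, -0.7]
width: 0.0511
```

Request:
drive_tool --deltas '[[[-1, 0, 0, 0, 0], [-1, 0, 0, 0, 0], [-1, 0, 0, 0, 0], [-1, 0, 0, 0, 0]]]'

```text
time_s: 5.48
ee_pos: [0.4756, 0.0187, 0.0377]
ee_rot: [-3.093, -0.553, 0.0]
contact_force: [-0.3, 0.5, 1.3]
width: 0.0362
```

Request:
drive_tool --deltas '[[[-1, 0, 0, 10, 0], [-1, 0, 0, 45, 0], [-1, 0, 0, 95, 0], [-1, 0, 0, 140, 0], [-1, 5, -30, 150, 0], [-1, 12, -75, 150, 0], [-1, 20, -125, 150, 0], [-1, 28, -175, 150, 0], [-1, 36, -225, 150, 0], [-1, 44, -275, 150, 0], [-1, 52, -325, 150, 0], [-1, 58, -370, 150, 0], [-1, 61, -389, 150, 3], [-1, 61, -389, 150, 3], [-1, 61, -389, 150, 3], [-1, 61, -389, 150, 3]]]'

```text
time_s: 7.48
ee_pos: [0.5364, -0.369, 0.1877]
ee_rot: [-3.076, -0.634, 0.001]
contact_force: [-0.6, 0.2, -1.6]
width: 0.036
```

Run:
```python
from h import *
import pickle
s=ctrl.state(); print({k:np.round(v,4).tolist() for k,v in s.items()})
c=ctrl.capture('wrist'); pickle.dump((c,s),open('w3.pkl','wb')); save(c['frame'],'w3.png')
c=ctrl.capture('side'); pickle.dump((c,s),open('s3.pkl','wb')); save(c['frame'],'s3.png',scale=4,crop=(290,100,450,240))
c=ctrl.capture('top'); pickle.dump((c,s),open('t3.pkl','wb')); save(c['frame'],'t3.png')
print(ctrl.state()['time_s'])
```

```text
{'time_s': 7.475, 'joint_pos': [-0.6209, 0.5088, 1.5994, 0.0001, 1.0341, 0.5432], 'joint_vel': [-0.0012, -0.0003, -0.005, 0.0003, -0.0018, -0.0032], 'effort': [-0.314, -60.0061, -27.3273, 0.0492, -0.0191, 0.0126], 'ee_pos': [0.5364, -0.369, 0.1877], 'ee_rot': [-3.0763, -0.6343, 0.0006], 'contact_force': [-0.6009, 0.2382, -1.6153], 'moment': [0.025, 0.0084, 0.0083], 'width': 0.036}
7.625
```

View pics/w3.png

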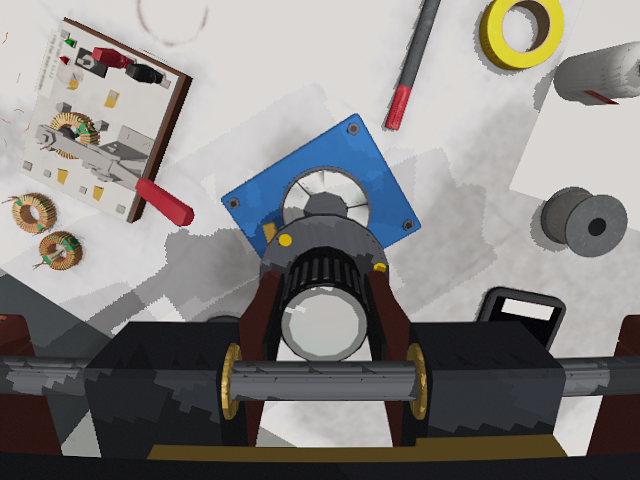

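View pics/s3.png

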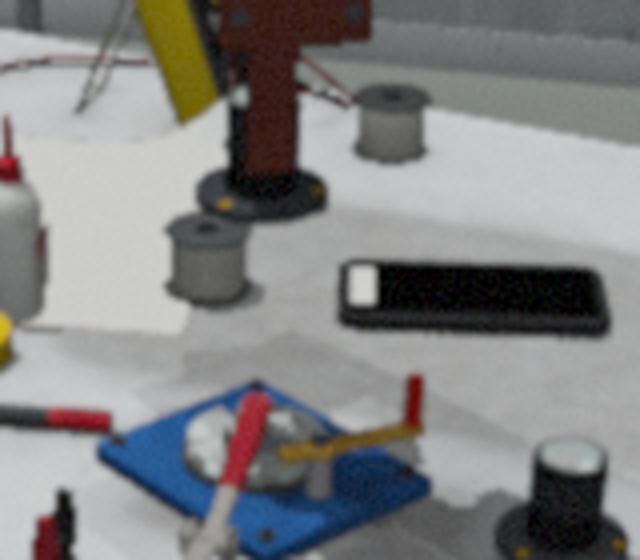

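Run:
```python
from h import *
import pickle
c,s=pickle.load(open('w3.pkl','rb')); T=camT(c,s)
im=c['frame'].astype(int)
m=(im[...,0]>150)&(im[...,1]>130)&(im[...,2]<90)
sub=np.zeros_like(m); sub[200:300,250:400]=m[200:300,250:400]
n,l,st,ce=cv2.connectedComponentsWithStats(sub.astype(np.uint8)); print(st[1:].tolist(),ce[1:].round(1).tolist())
zt=s['ee_pos'][2]; zf=zt-0.0377+0.013
D=on_z(c,ce[1:3],zf,T)[:,:2]; print(D.round(4),np.linalg.norm(D[0]-D[1]).round(4))
save(c['frame'],'w3c.png',scale=5,crop=(250,200,400,320))
ct,_=pickle.load(open('t3.pkl','rb')); save(ct['frame'],'t3c.png',scale=5,crop=(340,190,480,310))
```

```text
[[279, 234, 13, 12, 118], [268, 240, 2, 2, 2], [374, 263, 12, 6, 35]] [[284.8, 239.6], [268.5, 240.5], [379.2, 265.2]]
[[ 0.5486 -0.3432]
 [ 0.545  -0.3361]] 0.0079
```

View pics/w3c.png

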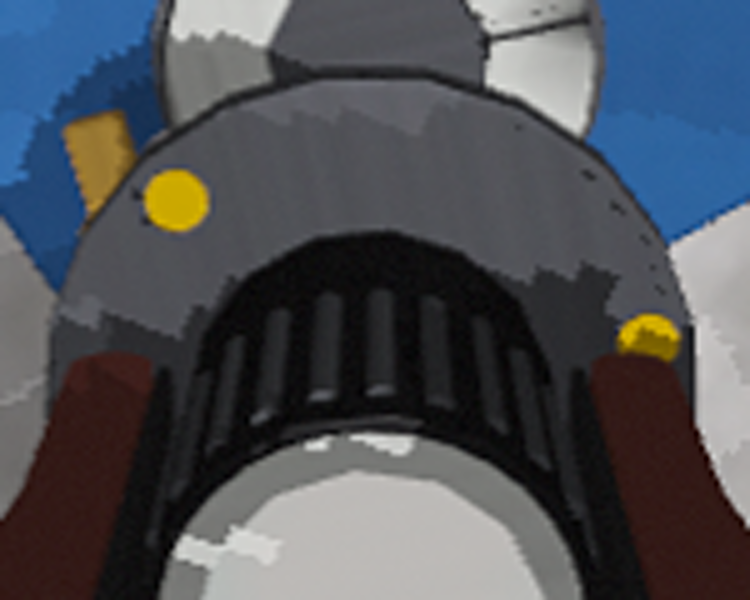

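Run:
```python
from h import *
import pickle
c,s=pickle.load(open('w3.pkl','rb')); T=camT(c,s)
zt=s['ee_pos'][2]; zf=zt-0.0377+0.013
D=on_z(c,[[284.9,239.5],[379.4,268.8]],zf,T)[:,:2]
d=D[1]-D[0]; m=D.mean(0); n=np.array([d[1],-d[0]])/np.linalg.norm(d)
print(D.round(4).tolist(),'sep',np.linalg.norm(d).round(4),'ctr',(m+n*0.014).round(4),(m-n*.014).round(4),'feet', np.degrees(np.arctan2(d[1],d[0]))+90+60)
e=(np.array([(60,290),(100,210),(160,140),(240,95),(320,75),(440,75),(530,105),(610,165),(665,240),(692,330)])+.5)/5-.5+[250,200]
P=on_z(c,e,zf,T)[:,:2]
A=np.c_[2*P,np.ones(len(P))]; x=np.linalg.lstsq(A,(P**2).sum(1),rcond=None)[0]; print('flange',x[:2].round(4),np.sqrt(x[2]+x[:2]@x[:2]).round(4))
# glass top via cap
# groove line on right: crop (490,40)->(590,17)
q=(np.array([(490,40),(590,17)])+.5)/5-.5+[250,200]; Q=on_z(c,q,0.0153,T)[:,:2]; dd=Q[1]-Q[0]; print('groove ang line',np.degrees(np.arctan2(dd[1],dd[0])), 'about ctr',np.degrees(np.arctan2(*(Q.mean(0)-[0.537,-0.370])[::-1])))
```

```text
[[0.5486, -0.3432], [0.553, -0.3916]] sep 0.0486 ctr [ 0.5369 -0.3687] [ 0.5648 -0.3662] feet 65.12106849763556
flange [ 0.5386 -0.3681] 0.032
groove ang line -53.40025331714114 about ctr -54.655292737114486
```

Request:
drive_tool --deltas '[[[-1, 0, -1, -30, 0], [-1, 0, -1, -75, 0], [-1, 0, -1, -105, 0], [-1, 0, -1, -118, 0], [-1, 0, -1, -120, 0], [-1, 0, -1, -120, 0], [-1, 0, -1, -120, 0]]]'

```text
time_s: 8.5
ee_pos: [0.5373, -0.3718, 0.0691]
ee_rot: [3.075, 0.633, 0.002]
contact_force: [-0.1, -0.1, -2.6]
width: 0.0353
```

Run:
```python
from h import *
import pickle
s=ctrl.state(); print({k:np.round(v,4).tolist() for k,v in s.items()})
c=ctrl.capture('wrist'); pickle.dump((c,s),open('w4.pkl','wb')); save(c['frame'],'w4.png',scale=4,crop=(230,180,420,320))
c=ctrl.capture('side'); pickle.dump((c,s),open('s4.pkl','wb')); save(c['frame'],'s4.png',scale=6,crop=(300,150,420,250))
```

```text
{'time_s': 8.5, 'joint_pos': [-0.6235, 0.665, 1.6476, 0.0, 0.8267, 0.5411], 'joint_vel': [-0.0003, 0.0014, 0.0046, -0.0014, -0.0026, 0.0003], 'effort': [0.0244, -63.378, -22.0149, 0.0522, -0.0236, 0.0005], 'ee_pos': [0.5373, -0.3718, 0.0691], 'ee_rot': [3.0754, 0.6333, 0.0025], 'contact_force': [-0.0935, -0.0979, -2.6311], 'moment': [0.043, 0.0151, 0.0808], 'width': 0.0353}
```

View pics/w4.png

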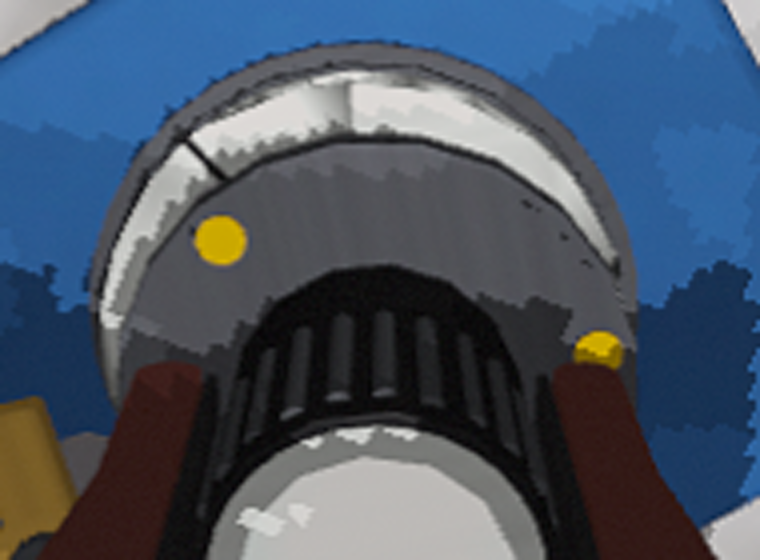

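View pics/s4.png

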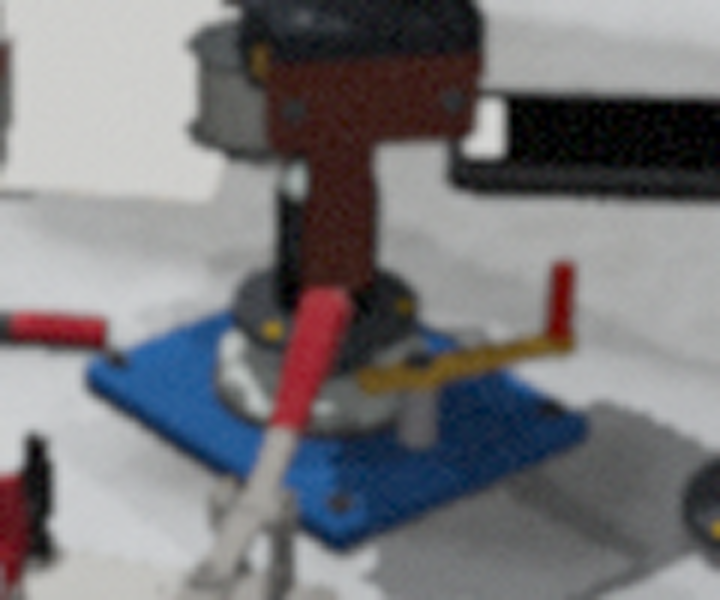

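Request:
drive_tool --deltas '[[[-1, 0, 1, -2, 0], [-1, 0, 1, -4, 0], [-1, 0, 1, -5, 0], [-1, 0, 1, -6, 0], [-1, 0, 1, -6, 0], [-1, 0, 1, -6, 0]]]'

```text
time_s: 9.35
ee_pos: [0.5366, -0.3703, 0.0617]
ee_rot: [3.077, 0.634, 0.0]
contact_force: [-0.4, -0.6, -3.2]
width: 0.0355
```

Run:
```python
from h import *
for i in range(3):
    s=ctrl.state(); print({k:np.round(s[k],4).tolist() for k in ('time_s','ee_pos','contact_force','moment','width')})
```

```text
{'time_s': 9.35, 'ee_pos': [0.5366, -0.3703, 0.0617], 'contact_force': [-0.4447, -0.6348, -3.1817], 'moment': [-0.0063, -0.0331, -0.0049], 'width': 0.0355}
{'time_s': 9.35, 'ee_pos': [0.5366, -0.3703, 0.0617], 'contact_force': [-0.4447, -0.6348, -3.1817], 'moment': [-0.0063, -0.0331, -0.0049], 'width': 0.0355}
{'time_s': 9.35, 'ee_pos': [0.5366, -0.3703, 0.0617], 'contact_force': [-0.4447, -0.6348, -3.1817], 'moment': [-0.0063, -0.0331, -0.0049], 'width': 0.0355}
```

Request:
drive_tool --deltas '[[[-1, 0, 0, -0.5, 0], [-1, 0, 0, -1, 0], [-1, 0, 0, -1.5, 0], [-1, 0, 0, -1.5, 0], [-1, 0, 0, -1.5, 0]]]'

```text
time_s: 9.98
ee_pos: [0.5366, -0.3703, 0.0602]
ee_rot: [-3.077, -0.634, 0.0]
contact_force: [-0.5, -0.9, -3.5]
width: 0.0357
```

Request:
drive_tool --deltas '[[[-1, 0, 0, -0.5, 0], [-1, 0, 0, -1, 0], [-1, 0, 0, -1, 0], [-1, 0, 0, -1, 0]]]'

```text
time_s: 10.48
ee_pos: [0.5366, -0.3703, 0.0592]
ee_rot: [-3.077, -0.634, 0.0]
contact_force: [0.5, -0.6, -3.1]
width: 0.0355
```

Request:
drive_tool --deltas '[[[-1, 0, 0, -0.3, 0], [-1, 0, 0, -0.6, 0], [-1, 0, 0, -0.6, 0], [-1, 0, 0, -0.6, 0]]]'

```text
time_s: 10.98
ee_pos: [0.5365, -0.3703, 0.0586]
ee_rot: [-3.077, -0.634, 0.0]
contact_force: [-0.4, -0.2, -2.5]
width: 0.0356
```

Request:
drive_tool --deltas '[[[-1, 0, 0, -0.3, 0], [-1, 0, 0, -0.5, 0], [-1, 0, 0, -0.5, 0], [-1, 0, 0, -0.5, 0]]]'

```text
time_s: 11.48
ee_pos: [0.5366, -0.3703, 0.0581]
ee_rot: [3.077, 0.634, 0.0]
contact_force: [-0.7, 0.5, -2.3]
width: 0.0358
```

Request:
drive_tool --deltas '[[[-1, 0, 0, -0.3, 0], [-1, 0, 0, -0.5, 0], [-1, 0, 0, -0.5, 0], [-1, 0, 0, -0.5, 0]]]'

```text
time_s: 11.98
ee_pos: [0.5366, -0.3703, 0.0578]
ee_rot: [3.077, 0.634, 0.0]
contact_force: [-1.1, 0.8, 2.5]
width: 0.0357
```

Request:
drive_tool --deltas '[[[0.4, 0, 0, 0.3, 0], [0.4, 0, 0, 0.3, 0], [0.4, 0, 0, 0.3, 0], [0.4, 0, 0, 0.3, 0], [0.4, 0, 0, 5, 0], [0.4, 0, 0, 15, 0], [0.4, 0, 0, 40, 0], [0.4, 0, 0, 85, 0], [0.4, -20, 0, 125, 0], [0.4, -45, 0, 135, 0], [0.4, -45, 0, 135, 0], [0.4, -45, 0, 135, 0]]]'

```text
time_s: 13.48
ee_pos: [0.492, -0.3703, 0.1927]
ee_rot: [3.077, 0.633, 0.001]
contact_force: [0.1, 0.6, 0.4]
width: 0.0612
```

Run:
```python
from h import *
import pickle
s=ctrl.state(); print({k:np.round(v,4).tolist() for k,v in s.items()})
c=ctrl.capture('wrist'); pickle.dump((c,s),open('w5.pkl','wb')); save(c['frame'],'w5.png')
c=ctrl.capture('side'); pickle.dump((c,s),open('s5.pkl','wb')); save(c['frame'],'s5.png',scale=6,crop=(300,150,420,250))
c=ctrl.capture('top'); pickle.dump((c,s),open('t5.pkl','wb')); save(c['frame'],'t5.png',scale=6,crop=(360,200,480,300))
```

```text
{'time_s': 13.475, 'joint_pos': [-0.6646, 0.4535, 1.68, 0.0002, 1.0076, 0.5001], 'joint_vel': [0.0054, 0.0188, -0.0037, -0.0008, 0.0003, -0.0015], 'effort': [-0.3461, -55.6455, -25.6656, 0.0432, 0.0072, -0.0041], 'ee_pos': [0.492, -0.3703, 0.1927], 'ee_rot': [3.0768, 0.6332, 0.0008], 'contact_force': [0.0763, 0.579, 0.3921], 'moment': [0.0058, 0.0779, -0.0092], 'width': 0.0612}
```

View pics/w5.png

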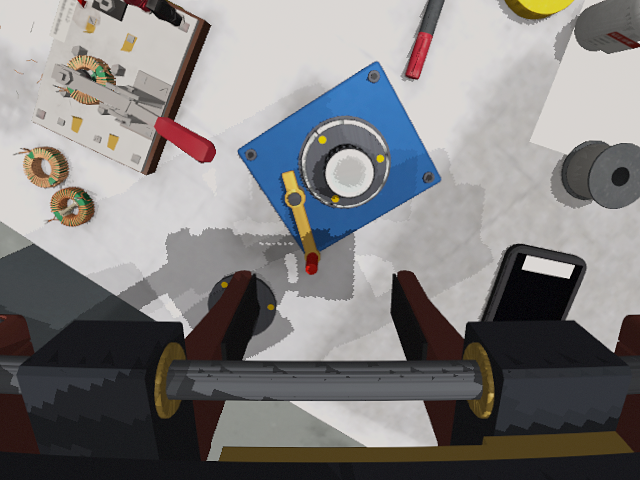

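View pics/s5.png

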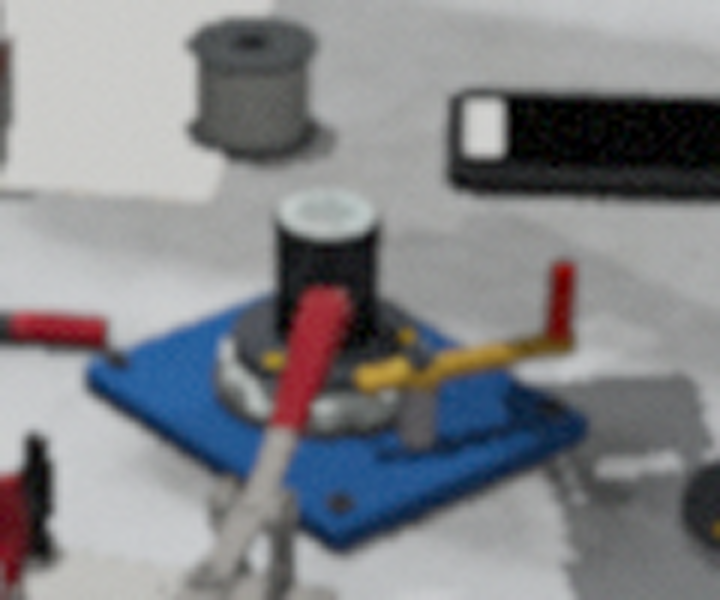

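Run:
```python
from h import *
import pickle
c,s=pickle.load(open('w5.pkl','rb'))
save(c['frame'],'w5c.png',scale=6,crop=(270,100,400,200))
save(c['frame'],'w5k.png',scale=6,crop=(265,160,365,285))
```

```text
(no output)
```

View pics/w5c.png

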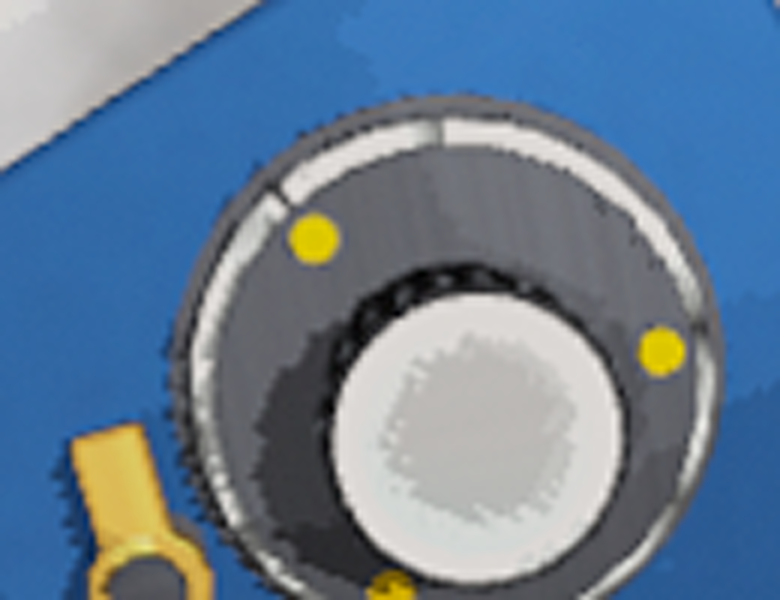

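View pics/w5k.png

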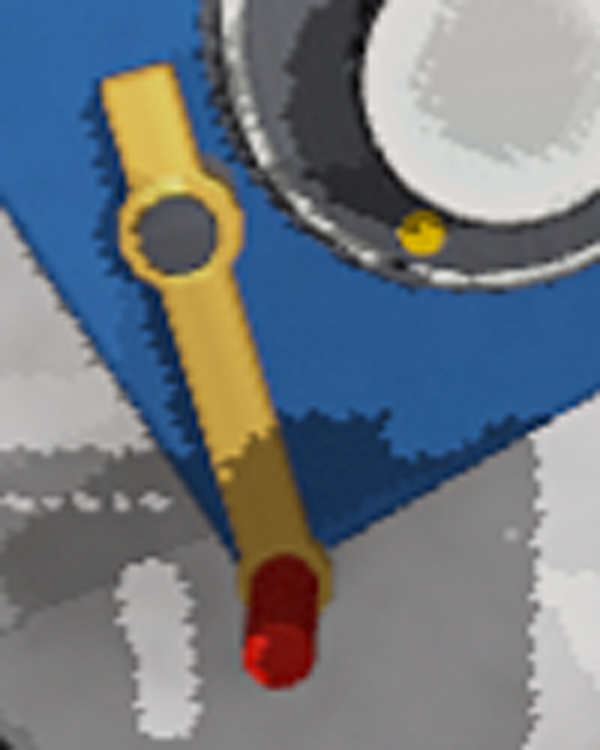

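Run:
```python
from h import *
import pickle
c,s=pickle.load(open('w5.pkl','rb')); T=camT(c,s)
D=(np.array([(314,239),(662,351),(391,586)])+.5)/6-.5+[270,100]
P=on_z(c,D,0.0333,T)[:,:2]
print('dots',P.round(4).tolist(),'ctr',P.mean(0).round(4),'side',[np.linalg.norm(P[i]-P[i-1]).round(4) for i in range(3)], 'ang',np.degrees(np.arctan2(*(P-P.mean(0)).T[::-1])).round(1))
t=(np.array([[478,438]])+.5)/6-.5+[270,100]
print('top at .0783',on_z(c,t,0.0783,T)[:,:2].round(4),'at .082',on_z(c,t,0.082,T)[:,:2].round(4))
pt=on_z(c,[[311.1,269.1]],0.068,T)[0]; pb=on_z(c,[[312.1,257.9]],0.040,T)[0]; h=on_z(c,[[294,198.3]],0.045,T)[0]
print('pin top',pt.round(4),'base',pb.round(4),'hinge',h.round(4), 'len',np.linalg.norm((pt-h)[:2]).round(4),'ang',np.degrees(np.arctan2(*(pt-h)[:2][::-1])).round(1))
cs,_=pickle.load(open('s5.pkl','rb'));Ts=camT(cs)
o2,d2=ray(cs,[[(327.5)/6-.5+300,(213.5)/6-.5+150]],Ts); o1,d1=ray(c,t,T); print('lens top tri',[x.round(4) if hasattr(x,'round') else np.round(x,4) for x in tri([(o1,d1[0]),(o2,d2[0])])])
o2,d2=ray(cs,[[(563.5)/6-.5+300,(266.5)/6-.5+150]],Ts); o1,d1=ray(c,[[311.1,269.1]],T); print('pin top tri',[x.round(4) if hasattr(x,'round') else np.round(x,4) for x in tri([(o1,d1[0]),(o2,d2[0])])])
```

```text
dots [[0.5485, -0.3444], [0.5534, -0.3927], [0.51, -0.3723]] ctr [ 0.5373 -0.3698] side [np.float64(0.0475), np.float64(0.0486), np.float64(0.048)] ang [  66.2  -54.9 -174.8]
top at .0783 [[ 0.5373 -0.3699]] at .082 [[ 0.5377 -0.3695]]
pin top [ 0.4573 -0.3745  0.068 ] base [ 0.4563 -0.3749  0.04  ] hinge [ 0.4985 -0.3419  0.045 ] len 0.0526 ang -141.6
lens top tri [array([ 0.5373, -0.3699,  0.0789]), array([0.0002, 0.0002])]
pin top tri [array([ 0.4571, -0.3746,  0.0678]), array([0.0001, 0.0001])]
```

Request:
drive_tool --deltas '[[[0, -20, -2, -10, 8], [0, -35, -4, -45, 15], [0, -35, -4, -90, 15], [0, -35, -4, -122, 15], [0, -35, -4, -137, 15], [0, -35, -4, -141, 15], [0, -35, -4, -141, 15], [-1, -35, -4, -141, 15], [-1, -35, -4, -141, 15], [-1, -35, -4, -141, 15], [-1, -35, -4, -141, 15], [-1, -35, -4, -141, 15]]]' --squeeze 5

```text
time_s: 15.12
ee_pos: [0.4567, -0.3744, 0.0518]
ee_rot: [2.968, 1.03, 0.0]
contact_force: [-0.3, -0.0, 2.5]
width: 0.0096
```

Run:
```python
import numpy as np
from h import ctrl
s=ctrl.state(); print(np.round(s['contact_force'],2),np.round(s['width'],4))
H=np.array([498.5,-342]); r=52.3; a0=218.0
p0=H+r*np.array([np.cos(np.radians(a0)),np.sin(np.radians(a0))]); print(p0)
for d in (8,16,24,32,40,48,56,60,64,68,70,72,74,76):
    a=np.radians(a0-d); print(d,(H+r*np.array([np.cos(a),np.sin(a)])-p0).round(1))
```

```text
[-0.32 -0.04  2.49] 0.0096
[ 457.28703759 -374.19909516]
8 [-4.1  6. ]
16 [-7.3 12.6]
24 [-9.5 19.5]
32 [-10.8  26.7]
40 [-11.1  34. ]
48 [-10.3  41.3]
56 [-8.5 48.4]
60 [-7.3 51.8]
64 [-5.8 55.1]
68 [-4.1 58.3]
70 [-3.1 59.9]
72 [-2.1 61.4]
74 [-1.1 62.9]
76 [ 0.  64.4]
```

Request:
drive_tool --deltas '[[[-1, -4, 6, 0, -8], [-1, -7, 13, 0, -16], [-1, -10, 20, 0, -24], [-1, -11, 27, 0, -32], [-1, -11, 34, 0, -40], [-1, -11, 34, 0, -40]]]'

```text
time_s: 15.88
ee_pos: [0.4457, -0.3401, 0.0518]
ee_rot: [3.141, -0.045, 0.0]
contact_force: [0.7, -0.5, 3.2]
width: 0.0096
```

Request:
drive_tool --deltas '[[[-1, 1, 7, 0, -8], [-1, 2.5, 14.5, 0, -16], [-1, 4, 18, 0, -20], [-1, 5, 21, 0, -24], [-1, 5, 21, 0, -24]]]'

```text
time_s: 16.5
ee_pos: [0.4511, -0.3196, 0.0518]
ee_rot: [3.064, -0.695, 0.002]
contact_force: [0.8, -0.2, 3.9]
width: 0.0099
```

Run:
```python
from h import *
import pickle
s=ctrl.state(); print({k:np.round(v,4).tolist() for k,v in s.items()})
c=ctrl.capture('side'); pickle.dump((c,s),open('s6.pkl','wb')); save(c['frame'],'s6.png',scale=5,crop=(290,150,450,250))
c=ctrl.capture('top'); pickle.dump((c,s),open('t6.pkl','wb')); save(c['frame'],'t6.png',scale=5,crop=(340,200,480,320))
```

```text
{'time_s': 16.5, 'joint_pos': [-0.6381, 0.5864, 1.8842, 0.0001, 0.67, 1.3785], 'joint_vel': [-0.003, -0.0005, -0.0017, 0.0012, 0.0015, -0.024], 'effort': [-0.0075, -51.4782, -15.5301, -0.0608, 0.1373, 0.3855], 'ee_pos': [0.4511, -0.3196, 0.0518], 'ee_rot': [3.0635, -0.6945, 0.0015], 'contact_force': [0.8002, -0.1772, 3.8757], 'moment': [0.001, -0.1164, -0.0387], 'width': 0.0099}
```

View pics/s6.png

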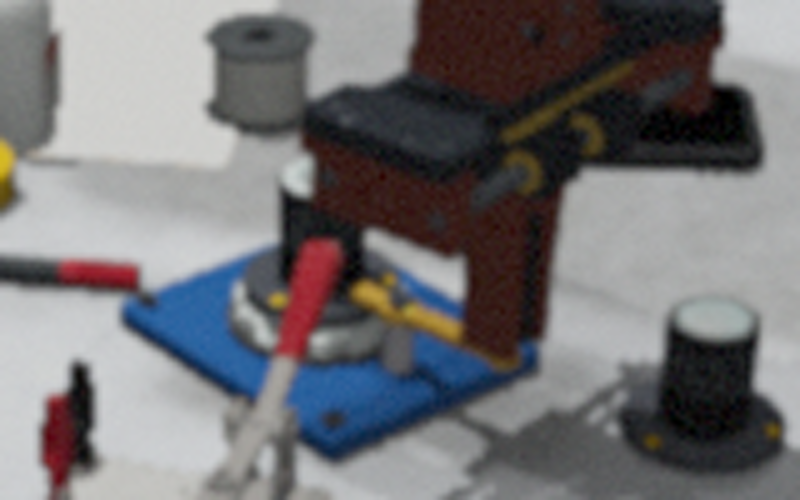

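View pics/t6.png

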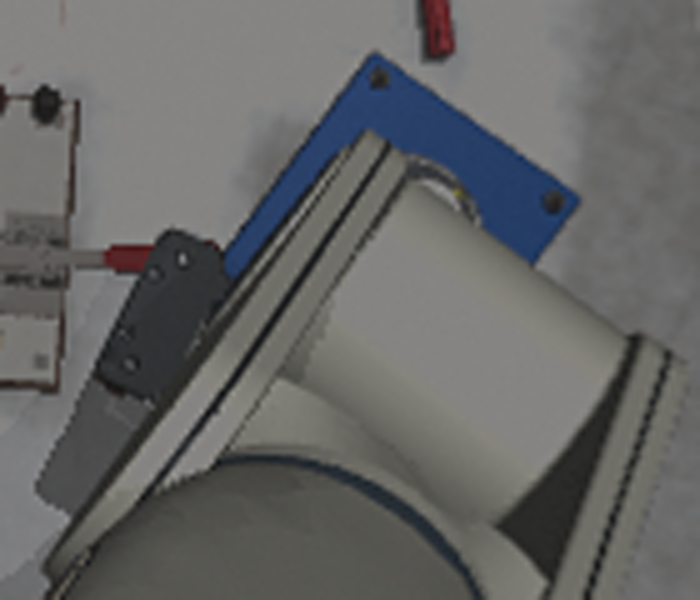

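Request:
drive_tool --deltas '[[[-1, 1, 1.5, 0.5, -2], [-1, 1.7, 3.2, 0.5, -4], [-1, 2.7, 4.8, 0.5, -6], [-1, 2.7, 4.8, 0.5, -6], [-1, 2.7, 4.8, 0.5, -6]]]'

```text
time_s: 17.23
ee_pos: [0.4536, -0.3149, 0.0519]
ee_rot: [3.022, -0.857, 0.001]
contact_force: [3.6, -2.0, -4.3]
width: 0.0098
```

Request:
drive_tool --deltas '[[[-1, 0.9, 0.5, -0.3, -1], [-1, 1.4, 1.2, -0.3, -2], [-1, 1.9, 2.0, -0.3, -3], [-1, 1.9, 2.0, -0.3, -3], [-1, 1.9, 2.0, -0.3, -3]]]'

```text
time_s: 17.85
ee_pos: [0.4551, -0.3126, 0.0519]
ee_rot: [2.998, -0.937, 0.0]
contact_force: [0.3, -4.4, 0.3]
width: 0.0096
```

Request:
drive_tool --deltas '[[[-1, 0.5, 0.5, 0, -1], [-1, 0.7, 0.7, 0, -1.5], [-1, 0.7, 0.7, 0, -1.5]]]'

```text
time_s: 18.23
ee_pos: [0.4554, -0.3126, 0.0519]
ee_rot: [2.985, -0.976, -0.0]
contact_force: [-2.8, -8.7, 1.5]
width: 0.0098
```

Request:
drive_tool --deltas '[[[-0.4, 0, 0, 0, 0], [-0.4, 0, 0, 0, 0], [-0.4, 0, 0, 0, 0], [-0.4, 0, 0, 15, 0], [-0.4, 0, 0, 40, 0], [-0.4, 0, 0, 85, 0], [-0.4, 0, 0, 130, 0], [-0.4, -10, 10, 140, 0], [-0.4, -10, 10, 140, 0], [-0.4, -10, 10, 140, 0]]]'

```text
time_s: 19.48
ee_pos: [0.4451, -0.3011, 0.1907]
ee_rot: [-2.985, 0.976, 0.003]
contact_force: [-0.3, 0.0, 0.5]
width: 0.0264
```

Run:
```python
from h import *
import pickle
s=ctrl.state(); print({k:np.round(v,4).tolist() for k,v in s.items()})
c=ctrl.capture('wrist'); pickle.dump((c,s),open('w7.pkl','wb')); save(c['frame'],'w7.png')
c=ctrl.capture('side'); pickle.dump((c,s),open('s7.pkl','wb')); save(c['frame'],'s7.png',scale=6,crop=(300,150,420,250))
```

```text
{'time_s': 19.475, 'joint_pos': [-0.617, 0.3492, 1.8542, 0.0, 0.9402, 1.586], 'joint_vel': [-0.0046, 0.0158, -0.0068, 0.001, 0.0004, -0.0011], 'effort': [0.0552, -47.773, -24.2485, 0.0142, -0.0512, 0.0013], 'ee_pos': [0.4451, -0.3011, 0.1907], 'ee_rot': [-2.9854, 0.9763, 0.0031], 'contact_force': [-0.2856, 0.0094, 0.4926], 'moment': [-0.0027, 0.0037, 0.0584], 'width': 0.0264}
```

View pics/w7.png

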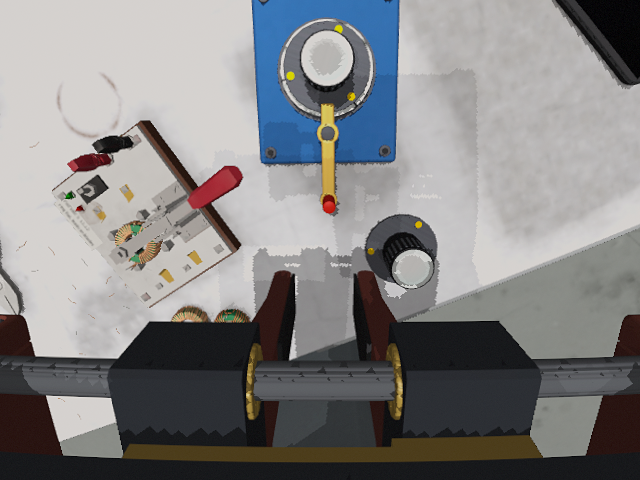

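View pics/s7.png

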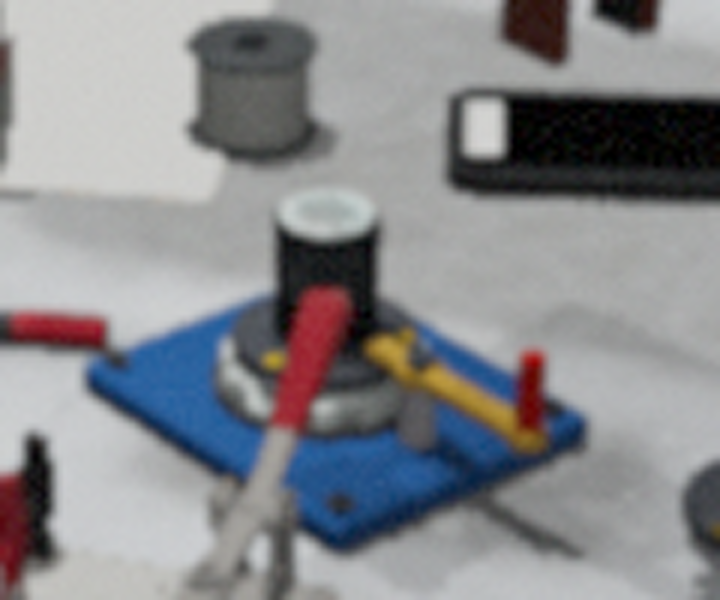

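Run:
```python
from h import *
import pickle
c,s=pickle.load(open('w7.pkl','rb')); save(c['frame'],'w7c.png',scale=4.5,crop=(245,0,405,130)); save(c['frame'],'w7k.png',scale=6,crop=(275,95,385,220))
```

```text
(no output)
```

View pics/w7c.png

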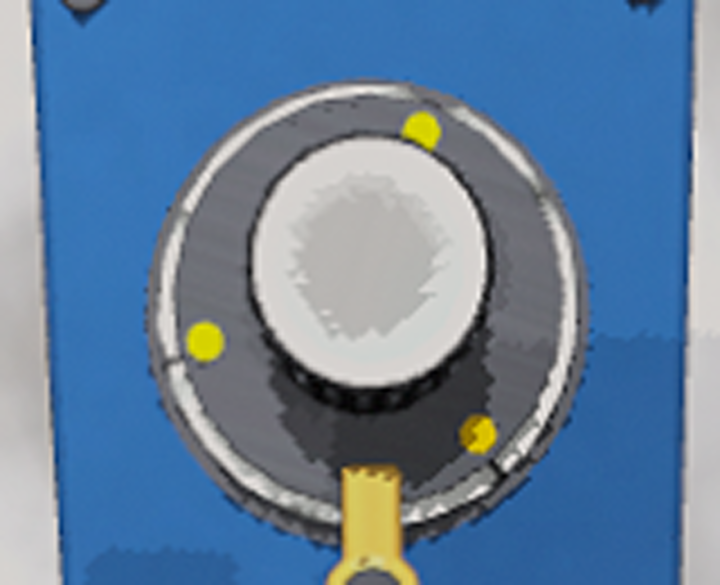

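View pics/w7k.png

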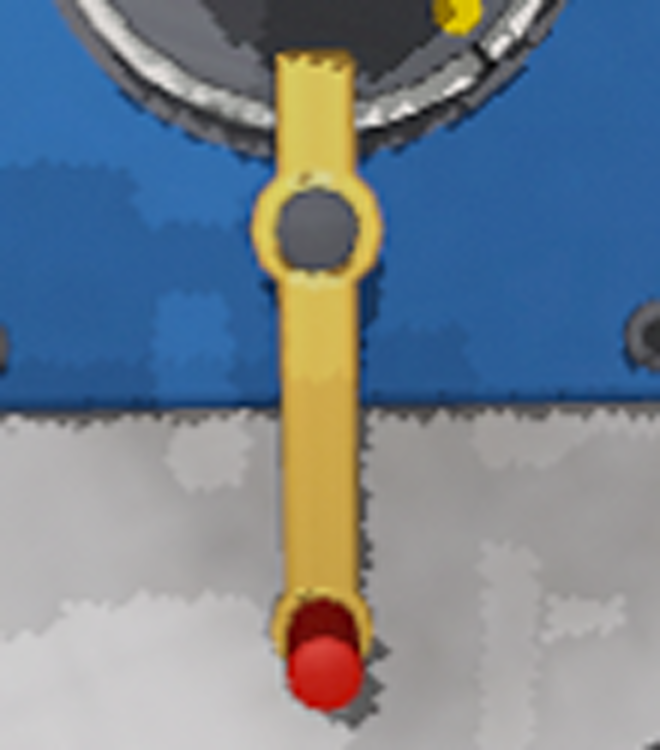

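Run:
```python
from h import *
import pickle
c,s=pickle.load(open('w7.pkl','rb')); T=camT(c,s)
k=lambda p:(np.array([p],float)+.5)/6-.5+[275,95]
w=lambda p:(np.array([p],float)+.5)/4.5-.5+[245,0]
h=on_z(c,k((317,228)),.045,T)[0]; pt=on_z(c,k((325,673)),.068,T)[0]
a=lambda v: np.degrees(np.arctan2(v[1],v[0])).round(2)
print('hinge',h.round(4),'pin',pt.round(4),'pin->hinge',a(h-pt),np.linalg.norm((h-pt)[:2]).round(4))
for l,r in (((279,60),(286,590)),((354,60),(357,590))):
    A=on_z(c,k(l),.040,T)[0];B=on_z(c,k(r),.040,T)[0]; print('keeper edge dir',a(A-B))
# lens
D=np.vstack([on_z(c,w(p),.0333,T) for p in ((422,131),(205,342),(478,435))])[:,:2]
print('dots ctr',D.mean(0).round(4),[np.linalg.norm(D[i]-D[i-1]).round(4) for i in range(3)],a(D.mean(0)-h[:2]), np.degrees(np.arctan2(*(D-D.mean(0)).T[::-1])).round(1))
top=on_z(c,w((369,261)),.0783,T)[0]; print('lens top',top.round(4),'hinge->lens',a(top-h),np.linalg.norm((top-h)[:2]).round(4))
# plate side edges left: crop w (40,200)->(60,560); right (690,200)->(680,560)
for q in (((37,60),(62,570)),((694,60),(683,570))):
    A=on_z(c,w(q[0]),.012,T)[0];B=on_z(c,w(q[1]),.012,T)[0]; print('plate edge',a(A-B))
A=on_z(c,k((10,415)),.0,T)[0];B=on_z(c,k((640,405)),.0,T)[0]; print('front edge',a(A-B))
```

```text
hinge [ 0.498  -0.3425  0.045 ] pin [ 0.4557 -0.3125  0.068 ] pin->hinge -35.27 0.0518
keeper edge dir -35.56
keeper edge dir -35.54
dots ctr [ 0.5368 -0.37  ] [np.float64(0.0488), np.float64(0.0487), np.float64(0.0484)] -35.39 [ -54.3   66.  -174.5]
lens top [ 0.5372 -0.3701  0.0783] hinge->lens -35.14 0.048
plate edge -35.58
plate edge -35.06
front edge 54.67
```

Run:
```python
from h import *
import pickle
c0,_=pickle.load(open('side0.pkl','rb')); c1,_=pickle.load(open('s7.pkl','rb'))
d=np.abs(c0['frame'].astype(int)-c1['frame'].astype(int)).sum(2)
for n,(l,t,r,b) in (('chokes',(360,270,415,310)),('cutters',(195,290,295,350)),('marker',(262,196,322,212)),('lensB',(408,205,450,248))): print(n,'frac changed',(d[t:b,l:r]>90).mean().round(4))
for t in ('toroid_11','side_cutters','marker'):
    for r in ctrl.recognise(t,'side'): print(t,round(r['confidence'],2),np.round(r['bbox']).tolist())
s=ctrl.state(); print(s['time_s'],np.round(s['contact_force'],2))
save(c1['frame'],'s7full.png')
```

```text
chokes frac changed 0.1059
cutters frac changed 0.0
marker frac changed 0.0
lensB frac changed 0.103
toroid_11 0.82 [389.0, 276.0, 411.0, 300.0]
toroid_11 0.63 [367.0, 286.0, 390.0, 307.0]
side_cutters 0.57 [200.0, 297.0, 290.0, 345.0]
marker 0.73 [268.0, 199.0, 319.0, 207.0]
19.725 [-0.7  -0.48  0.06]
```

View pics/s7full.png

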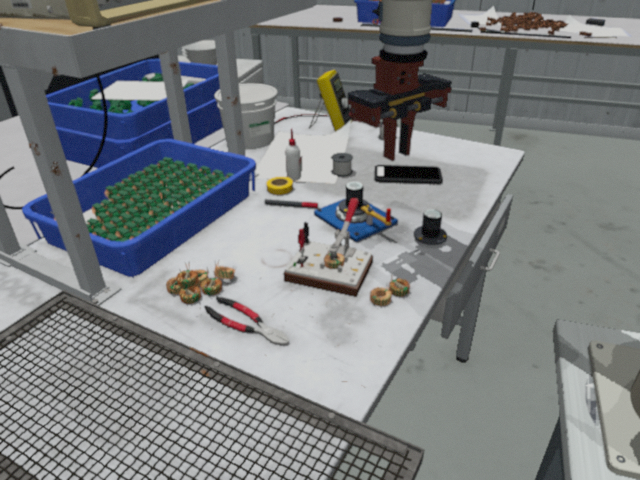

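```bash
python3 -c "
from rig import ctrl
print(ctrl.sign_off()); print(ctrl.state()['time_s'])"
```

```text
the job is handed in; nothing more can be done
None
the job is handed in; nothing more can be done
```

The job was handed in at 19.7 s. The lens sits fully home in the ring's grooves, and the keeper is swung round over its flange to the stop.

**Lens:** Of the two alike, I took the one farthest to the robot's left: top picture (245, 268), y = +0.019 m, against (403, 320), y = −0.33 m. I turned it 3° to match the grooves I had measured and lowered it in small steps. There was no contact at ring-flat height. It first met resistance at seated height, with about 2.5 N upward on the tool, so roughly 5 N on the ring.

**Keeper:** I gripped the red pin with 5 N and swung it about 74° round to the stop, pushing with about 9 N there. Then I let go and lifted clear.

**Last checks:**
- **Lens height:** its top was at 78.9 mm just before the keeper swing. Seated is 78.3 mm; riding on the flat would be 82 mm.
- **Lens position:** the centre is within about 0.5 mm of the ring's. The feet stand at 66.0, −54.3 and −174.5°, within about 1° of the grooves. The three dots are spaced as a level lens should be.
- **Keeper angle:** its edges lie at −35.5°, against −35.1 to −35.6° for the mount's x axis, so it is at 0 to within about 0.5°.
- **Bystanders:** the side cutters and the marker show no change in the side picture. The chokes are found where they were, to within the detector's few pixels. About 10 % of the pixels around them changed, which I put down to the arm's shadow. I did not take a final top view.

No check failed or disagreed.

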